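Lay a pipe nipple in the feed trough and push it into the blast cabinet

TASK

The bare steel pipe nipple with the yellow end plugs is next for the shot-blast cabinet: lay it on its side in the V-shaped feed trough, easing it down so that it does not slam, and let it come to rest there. Then push it along the trough through the sprung flap until it slides down inside and the flap snaps shut behind it. Leave the red and the black nipples standing where they are.

Things in the scene. Friction and masses are not known exactly. Their poses are not given: they have to be found in the camera images.
- bare_nipple: The bare grey steel pipe nipple with yellow plugs, about 0.67 kg: 165 mm long, 48.4 mm across, smooth cylinder with flat closed ends, standing on end on the bench. Origin at its centre (82 mm up while it stands), z along its length.
- red_nipple: A red-primed nipple, not to be moved or tipped: 165 mm long, 48.4 mm across, smooth cylinder with flat closed ends, standing on end on the bench. Origin at its centre (82 mm up while it stands), z along its length.
- black_nipple: A black-painted nipple, not to be moved or tipped: 165 mm long, 48.4 mm across, smooth cylinder with flat closed ends, standing on end on the bench. Origin at its centre (82 mm up while it stands), z along its length.
- blaster: The blue shot-blast cabinet, fixed: 520 mm wide, upright front face with a port, flat top 235 mm above the bench. Origin at bench height, below the middle of the port, in the face. x points level into the cabinet (the feed direction), y across it, z up. Behind the port a chute drops at 50 degrees: a nipple tips in and slides down by itself once its middle is past the port.
- trough_mid (a point): Half-way along the feed trough that comes out of the face along -x: a right-angled V open upwards, 200 mm long, the outer 36 mm a solid orange V-block, the rest steel angle iron. Legs 40 mm wide at 45 degrees: 57 mm wide at the top, upper edges 62 mm above the bench. Point on the inner bottom corner of the V, 34 mm up. A nipple lying in it has its axis 68 mm above the bench.
- trough_mouth (a point): Outer end of the trough: inner bottom corner of the V at its end, 34 mm above the bench. Before it lies a black rubber mat, 130 x 150 mm, 3 mm thick, in line. A nipple stood on the mat within 8 mm of this edge and pushed over slowly at its top leans on the edge and, past 30 to 50 degrees, goes down softly into the V as its foot slides back; toppled from farther off it slams.
- port (a point): Inner end of the trough in the plane of the face: bottom corner of the V, 34 mm above the bench. The port is 124 mm wide and reaches from 12 to 150 mm above the bench. Axes as the cabinet's.
- flap (a joint): The grey flap with a yellow lower edge that closes the port from inside, hinged at the top 152 mm above the bench, 12 mm behind the face: 0 shut (hanging upright), growing as it is pushed inwards, rad, to 1.45. A light spring shuts it: under 3 N pushes it open.
- flap_edge (a point): Middle of the flap's lower edge.
There are look-alikes about, which are no part of the job. Several things have the shape of the bare_nipple; the one meant has the colours described above.

How it is judged:
On the way, in this order (a step that is already met when the one before it is completed fails the run):
1. the bare nipple lies at rest on its side in the V of the feed trough, outside the flap (angle between bare_nipple's own z axis and vertical between 1.47 and 1.67 rad and x of bare_nipple in the frame of blaster between -0.205 and -0.05 m and y of bare_nipple in the frame of blaster between -0.007 and 0.007 m and z of bare_nipple in the frame of blaster between 0.062 and 0.075 m and linear speed of bare_nipple below 0.04 m/s and angular speed of bare_nipple below 0.4 rad/s), for 0.3 s.
2. pushed along the trough, it swings the flap open and goes through the port (value of joint flap above 0.35 rad and x of bare_nipple in the frame of blaster above -0.045 m), for 0.02 s.
At the end, for the whole second after the job is handed in: The bare nipple lies still inside the cabinet, down on the chute or in the basket (its middle at least 60 mm behind the face and below bench height), and the flap is shut (under 0.06 rad) (x of bare_nipple in the frame of blaster above 0.06 m and height (world z) of bare_nipple below 0 m and value of joint flap below 0.06 rad and linear speed of bare_nipple below 0.05 m/s); the robot touches nothing.
It fails at once if the bare nipple falls or is thrown over fast (turning faster than 7.5 rad/s) outside the cabinet (angular speed of bare_nipple above 7.5 rad/s and x of bare_nipple in the frame of blaster below -0.05 m).
It fails at once if the red or the black nipple is moved more than 30 mm or tipped (distance of any of red_nipple, black_nipple from where it was at the start of the episode above 0.03 m or angle between any of red_nipple, black_nipple's own z axis and vertical above 0.3 rad).
It also fails if it takes over 67 s, if anything falls off the work surface, if the arm or the gripper's body presses on something with over 40 N, if the wrist force passes 120 N, or if a joint passes its speed limit or range.

ROBOT

A 6-joint arm with a two-finger parallel gripper is mounted at the origin on the work surface. World frame = base frame: x ahead of the robot, y to its left, z up, the work surface at z = 0. Lengths are in m, angles in rad, forces in N, time in s.
With the tool pointing down it reaches from about 0.375 to 0.9 m from the base axis. Payload 3.1 kg.
Tool frame: the origin (TCP) lies midway between the tips of the shut fingers; the grasp point (between the pads) lies pinch_z behind it (pinch_z is the distance from the TCP to the grasp point, in m); y points along the fingers, z is the direction in which the jaws open and shut, and the axes are right-handed (so a half turn about y gives the same grasp; the last joint's range is limited). The gripper opens to 87 mm and grips with 3 to 60 N. Pads are 19 mm wide; open, the fingers measure 117 mm over their backs; the gripper's body (75 mm by 190 mm) begins 51 mm behind the grasp point.
Start: joints at [-1.361, 0.527, 1.433, -0, 1.181, -0.178], TCP at [0.237, -0.578, 0.223] pointing down, gripper open.
Joint ranges: [-3.08, 3.08], [-0.75, 2.2], [0.22, 2.44], [-1.43, 4.57], [0, 2.65], [-2.85, 2.85]. Speed limits (rad/s): [2.79, 2.79, 3.14, 3.14, 3.14, 3.14].

INTERFACE

Orientations are given as a unit quaternion [x, y, z, w].
In Python, from rig import get_obs, camera, hand_in, pinch_z gives the robot as it stands. The module is installed in compiled form; this text tells all that it offers.
- The arm moves only by the tool arm_command, never from a script. Its argument "plan" is a list of rows, each a list of 2 entries, a list of its own where there are three numbers: the shift along the world's x, y, z in units of 25 mm (1.0 is 25 mm), then the turn about the world's z in units of 5 degrees (1.0 is 5 degrees). A call has 1 to 5 rows; each row is the pose to reach, as a shift and turn from the pose commanded when the call began; what a row does not reach only later rows make up. A row lasts 1/10 s, in which the tool goes at most 50 mm and 8.59 degrees, less where a joint would pass 70% of its speed; a pose out of reach is approached as far as the arm can. A call with a gripper value outside its range is refused whole. "fingers" is the opening, from -1 (shut) to 1 (fully open), set as the call begins (left out, the last holds). The fingers move at their own pace and stop on an object; "force" is the grip in N (left out, the last holds). Time passes only in rows, so rows that repeat a pose let the fingers close. It gives the time, the measured TCP pose, the force and the opening at its end, in the units of the state.
- get_obs(): the state, without advancing time (a new reading comes with each control period).
- camera(name): name is "side" or "top" or "wrist"; returns a dict with "pixels" (420x560x3 uint8, red, green, blue), "camera_matrix" (3x3 intrinsics, pixels), "R" (3x3) and "t" (3): a world point X has camera coordinates R X + t. Camera axes: x right, y down, z forward; pixel columns grow to the right and rows downward; lengths in m; the calibration is good to about 2 mm. A picture is of the moment at which its call begins. There is no depth.
- hand_in(): hands the job in, once; it reports no verdict.
The state is a dict: "time": time; "q": joint angles; "joint_velocities": joint speeds; "joint_torque": joint torques, N m; "position": TCP position; "tool_rot": TCP orientation; "ft_force": force on the tool from outside, world axes, zero at the start; "moment": the same for the moment, N m; "grip_width": finger opening in m.
Only numpy, scipy, OpenCV 4.12 (cv2) and the standard library are available. Lean on these libraries where they do the work, as an engineer would, in place of code of your own. Each camera call takes 0.05 s, during which the arm holds its last target.

## Working session

There is one attempt and no reset: what is moved stays moved. The work goes in short steps, Python scripts to look and compute and a tool call to move; the robot and the scene stay as the last step left them, time stands still between calls to the robot, and variables do not carry over. Pictures are saved under pics/ and viewed, and the job is handed in when it is done.

Besides the shell and the picture viewer there is one more tool, called after "Request:" in YAML: its name, and indented under it one key for each argument. arm_command: Moves the arm, as the interface text tells. Its arguments: {"type":"object","properties":{"plan":{"type":"array"},"fingers":{"type":"number"},"force":{"type":"number"}},"required":["plan"]}

```bash
mkdir -p pics
python3 - <<'E'
from rig import get_obs,camera,pinch_z
import cv2
o=get_obs(); print(o, pinch_z)
for n in ("top","side","wrist"):
    c=camera(n); cv2.imwrite(f"pics/{n}0.png",c["pixels"][:,:,::-1]); print(n,c["camera_matrix"].round(1).tolist(),c["R"].round(4).tolist(),c["t"].round(4).tolist())
E
```

```text
{'time': 0.0, 'q': array([-1.36048940e+00,  5.28493478e-01,  1.43390416e+00, -2.34565996e-05,
        1.18137909e+00, -1.78512349e-01]), 'joint_velocities': array([-1.34057456e-03,  5.12174117e-04,  1.96528660e-04,  1.83773973e-03,
       -4.18558707e-04,  5.56757300e-05]), 'joint_torque': array([-7.75077369e-04, -4.40044820e+01, -1.76592654e+01,  6.32943562e-02,
        5.84096066e-02, -1.72167606e-04]), 'position': array([ 0.23679361, -0.57761493,  0.22155426]), 'tool_rot': array([-0.13662703,  0.69455717, -0.69301324,  0.13658714]), 'ft_force': array([ 0.24966074, -0.07185175,  0.03104316]), 'moment': array([-0.00215829,  0.02170806, -0.00430963]), 'grip_width': 0.08683819405262615} 0.0187
top [[379.0, 0.0, 279.1], [0.0, 379.0, 207.7], [0.0, 0.0, 1.0]] [[0.051, -0.9987, -0.0064], [-0.9786, -0.0487, -0.2001], [0.1995, 0.0164, -0.9798]] [-0.0737, 0.5417, 0.7746]
side [[531.9, 0.0, 281.9], [0.0, 531.9, 207.5], [0.0, 0.0, 1.0]] [[-0.7068, -0.707, 0.0224], [-0.408, 0.3816, -0.8294], [0.5778, -0.5954, -0.5582]] [0.3332, 0.3295, 0.8704]
wrist [[371.8, 0.0, 275.7], [0.0, 371.8, 210.9], [0.0, 0.0, 1.0]] [[0.3792, -0.9253, -0.0013], [-0.8845, -0.3628, 0.2934], [-0.2719, -0.1101, -0.956]] [-0.6247, -0.0359, 0.3915]
```

View pics/top0.png

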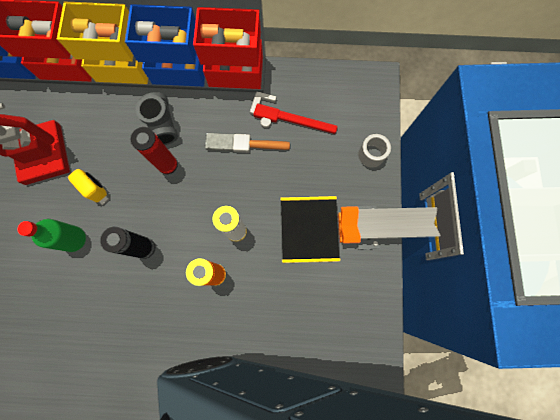

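View pics/side0.png

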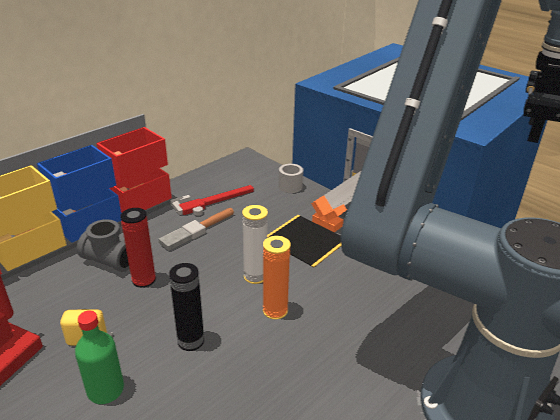

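View pics/wrist0.png

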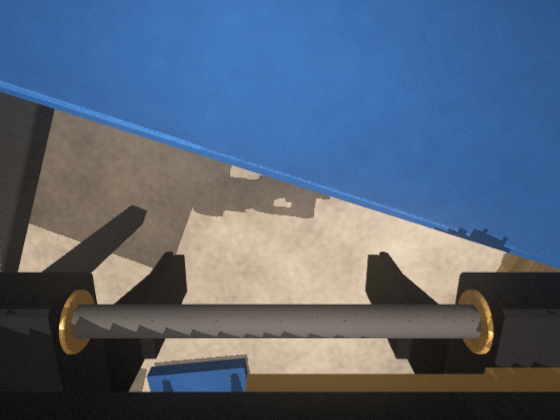

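In the top view there are two yellow-capped candidates: one at (226,218) with a grey body and one at (205,272) with an orange body. In the side view they are at (255,245) and (276,280). The grey-bodied one fits "bare steel". I'll confirm it in a crop and measure.

```bash
cat > h.py <<'E'
from rig import get_obs,camera
import cv2, numpy as np
def ray(c,uv,z):
    K,R,t=map(np.array,(c["camera_matrix"],c["R"],c["t"]))
    C=-R.T@t; d=R.T@np.linalg.inv(K)@np.array([uv[0],uv[1],1.]); return C+d*(z-C[2])/d[2]
def proj(c,X):
    p=c["R"]@np.array(X)+c["t"]; p=np.array(c["camera_matrix"])@p; return p[:2]/p[2]
def blobs(m,amin=30):
    n,l,s,ce=cv2.connectedComponentsWithStats(m.astype(np.uint8)); return [(s[i].tolist(),ce[i].round(1).tolist(),l==i) for i in range(1,n) if s[i,4]>amin]
E
python3 - <<'E'
from h import *
c=camera("top"); p=c["pixels"]
s=camera("side"); q=s["pixels"]
a=cv2.resize(p[190:300,170:300],None,fx=3,fy=3,interpolation=2); b=cv2.resize(q[195:330,220:310],None,fx=3,fy=3,interpolation=2)
b=b[:405]; h=max(a.shape[0],b.shape[0])
im=np.zeros((h,a.shape[1]+b.shape[1],3),np.uint8); im[:a.shape[0],:a.shape[1]]=a; im[:b.shape[0],a.shape[1]:]=b
cv2.imwrite("pics/crop1.png",im[:,:,::-1])
t=cv2.resize(p[160:275,270:470],None,fx=4,fy=4,interpolation=2); cv2.imwrite("pics/trough.png",t[:,:,::-1])
for n,cc in (("top",c),("side",s)):
    hsv=cv2.cvtColor(cc["pixels"],cv2.COLOR_RGB2HSV)
    for nm,lo,hi in (("yel",(24,120,110),(34,255,255)),("ora",(8,170,120),(17,255,255))):
        for st,ce,m in blobs(cv2.inRange(hsv,lo,hi)>0):
            pts=np.argwhere(m)[:,::-1].astype(np.float32)
            (e,r)=cv2.minEnclosingCircle(pts)
            print(n,nm,st,ce,"circ",np.round(e,1),round(r,1),"z.165",ray(cc,e,.165).round(4),"z.003",ray(cc,ce,.003).round(4))
E
```

```text
top yel [57, 3, 68, 39, 396] [92.4, 26.4] circ [90.5 21.5] 37.3 z.165 [0.9027 0.3694 0.165 ] z.003 [1.0094 0.4614 0.003 ]
top yel [19, 20, 8, 15, 47] [22.6, 29.3] circ [22. 27.] 7.6 z.165 [0.883  0.5119 0.165 ] z.003 [0.9926 0.6411 0.003 ]
top yel [73, 20, 14, 4, 53] [79.4, 21.5] circ [79.5 21.5] 6.7 z.165 [0.9016 0.3926 0.165 ] z.003 [1.0222 0.4974 0.003 ]
top yel [224, 29, 19, 7, 93] [232.8, 32.0] circ [233.   32.5] 9.0 z.165 [0.8905 0.0671 0.165 ] z.003 [1.01  0.097 0.003]
top yel [174, 30, 7, 12, 43] [177.7, 37.3] circ [177.   35.5] 6.3 z.165 [0.8781 0.1834 0.165 ] z.003 [0.9881 0.2372 0.003 ]
top yel [68, 169, 27, 28, 406] [81.4, 182.4] circ [ 81.2 182.5] 14.3 z.165 [0.5528 0.3343 0.165 ] z.003 [0.5931 0.4249 0.003 ]
top yel [281, 196, 55, 4, 151] [306.9, 197.7] circ [308.  197.5] 27.0 z.165 [ 0.5448 -0.102   0.165 ] z.003 [ 0.5824 -0.1091  0.003 ]
top yel [212, 206, 27, 26, 417] [225.2, 218.3] circ [225.1 218.3] 13.2 z.165 [0.497  0.0522 0.165 ] z.003 [0.5241 0.0779 0.003 ]
top yel [186, 258, 27, 28, 457] [199.0, 271.6] circ [199.  271.7] 13.8 z.165 [0.3958 0.0921 0.165 ] z.003
[... 1400 characters left out ...]
 0.165 ] z.003 [ 0.5871 -0.1182  0.003 ]
side yel [263, 236, 27, 16, 253] [276.2, 243.7] circ [276.  243.5] 13.1 z.165 [0.3997 0.0919 0.165 ] z.003 [ 0.546  -0.0559  0.003 ]
side yel [313, 244, 28, 22, 41] [326.9, 254.1] circ [326.5 254.5] 17.1 z.165 [0.3166 0.0495 0.165 ] z.003 [ 0.4411 -0.112   0.003 ]
side yel [61, 310, 26, 14, 213] [70.9, 316.0] circ [ 73.5 316. ] 13.9 z.165 [0.4819 0.4364 0.165 ] z.003 [0.655  0.3871 0.003 ]
side ora [312, 196, 35, 36, 722] [327.4, 214.5] circ [327.7 213.3] 18.8 z.165 [ 0.3989 -0.0486  0.165 ] z.003 [ 0.5428 -0.2309  0.003 ]
side ora [263, 248, 27, 70, 1560] [275.6, 282.9] circ [275.2 281.7] 35.5 z.165 [0.3281 0.1641 0.165 ] z.003 [0.4522 0.038  0.003 ]
```

View pics/crop1.png

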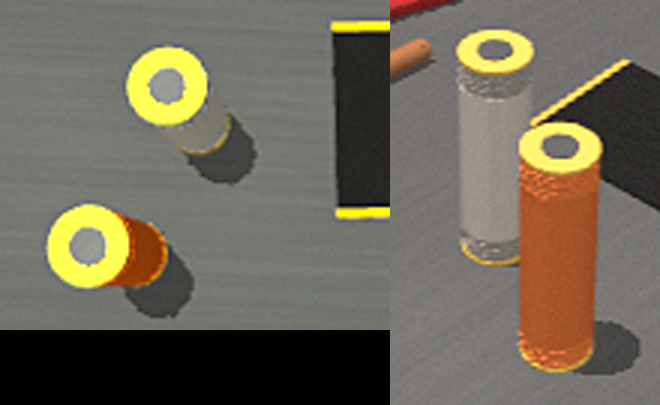

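View pics/trough.png

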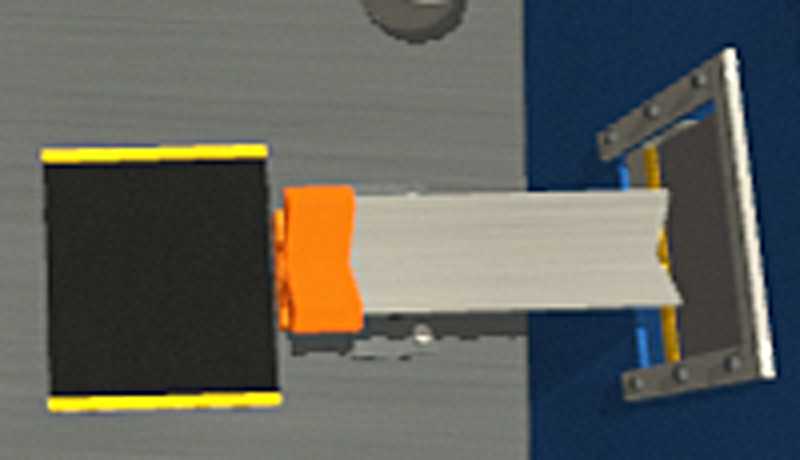

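Confirmed: the target is the grey body, left in the top crop and rear in the side crop. Both views put its top centre at about (0.499, 0.052). Next I'll measure the trough axis from the mat and the steel edges.

Run:
```python
from h import *
c=camera("top"); p=c["pixels"]; hsv=cv2.cvtColor(p,cv2.COLOR_RGB2HSV)
# mat stripes endpoints
for sl in ((190,204),(252,268)):
    m=cv2.inRange(hsv,(22,120,110),(36,255,255))>0; mm=np.zeros_like(m); mm[sl[0]:sl[1],276:345]=m[sl[0]:sl[1],276:345]
    pts=np.argwhere(mm)[:,::-1]; w=np.array([ray(c,q,.003)[:2] for q in pts])
    k=cv2.minAreaRect(w.astype(np.float32)*1000); print("stripe",k, w.mean(0))
# black mat
m=cv2.inRange(hsv,(0,0,0),(180,255,50))>0; mm=np.zeros_like(m); mm[199:258,276:345]=m[199:258,276:345]
pts=np.argwhere(mm)[:,::-1]; w=np.array([ray(c,q,.003)[:2] for q in pts]); print("mat",cv2.minAreaRect(w.astype(np.float32)*1000))
# steel edges per column
up=[];lo=[]
for u in range(362,434,2):
    col=p[200:245,u].astype(int); b=(col.min(1)>130); i=np.where(b)[0]
    if len(i)>10: up.append((u,200+i[0]-.5)); lo.append((u,200+i[-1]+.5))
for nm,e in (("up",up),("lo",lo)):
    w=np.array([ray(c,q,.062)[:2] for q in e]); vx,vy,x0,y0=cv2.fitLine(w.astype(np.float32),cv2.DIST_HUBER,0,.001,.001).ravel()
    print(nm,"dir",vx,vy,"ang",np.degrees(np.arctan2(vy,vx)),"x at y=-.2",x0+vx/vy*(-.2-y0),"x at -.35",x0+vx/vy*(-.35-y0)); print(e[0],e[-1])
# orange
m=cv2.inRange(hsv,(5,150,100),(20,255,255))>0; mm=np.zeros_like(m); mm[200:250,335:365]=m[200:250,335:365]
pts=np.argwhere(mm)[:,::-1]
for r in range(200,250,2):
    k=pts[pts[:,1]==r]
    if len(k): print(r,k[:,0].min(),k[:,0].max(),ray(c,(k[:,0].min()-.5,r),.062)[:2].round(4),ray(c,(k[:,0].min()-.5,r),.034)[:2].round(4))
```

```text
stripe ((581.7906494140625, -111.79520416259766), (8.289484977722168, 131.10256958007812), 4.42611837387085) [ 0.58184999 -0.11013106]
stripe ((438.59326171875, -123.59186553955078), (7.438103199005127, 131.28749084472656), 4.394700527191162) [ 0.43851197 -0.12132442]
mat ((510.39788818359375, -116.96270751953125), (133.393798828125, 128.25796508789062), 3.935842990875244)
up dir 0.049676664 -0.99876535 ang -87.15256 x at y=-.2 0.55138046 x at -.35 0.55884117
(362, np.float64(208.5)) (432, np.float64(207.5))
lo dir 0.07349506 -0.99729556 ang -85.78524 x at y=-.2 0.48507082 x at -.35 0.49612498
(362, np.float64(237.5)) (432, np.float64(236.5))
206 347 356 [ 0.5543 -0.1921] [ 0.5604 -0.1967]
208 341 358 [ 0.5492 -0.1792] [ 0.5552 -0.1834]
210 341 358 [ 0.5448 -0.1793] [ 0.5506 -0.1834]
212 340 358 [ 0.5403 -0.1772] [ 0.5459 -0.1813]
214 338 357 [ 0.5357 -0.173 ] [ 0.5411 -0.1769]
216 338 357 [ 0.5313 -0.1731] [ 0.5366 -0.177 ]
218 339 357 [ 0.527  -0.1753] [ 0.5322 -0.1793]
220 339 357 [ 0.5227 -0.1754] [ 0.5277 -0.1794]
222 339 356 [ 0.5183 -0.1755] [ 0.5232 -0.1795]
224 339 356 [ 0.514  -0.1756] [ 0.5187 -0.1796]
226 339 356 [ 0.5096 -0.1757] [ 0.5142 -0.1797]
228 339 357 [ 0.5053 -0.1758] [ 0.5097 -0.1798]
230 339 358 [ 0.501  -0.1758] [ 0.5052 -0.1799]
232 339 358 [ 0.4967 -0.1759] [ 0.5008 -0.18  ]
234 339 359 [ 0.4924 -0.176 ] [ 0.4963 -0.18  ]
236 340 360 [ 0.4882 -0.1782] [ 0.492  -0.1823]
238 340 360 [ 0.4839 -0.1783] [ 0.4875 -0.1824]
240 340 360 [ 0.4796 -0.1784] [ 0.4831 -0.1825]
242 340 359 [ 0.4754 -0.1785] [ 0.4787 -0.1826]
```

Run:
```python
from h import *
from scipy.spatial.transform import Rotation as Rn
o=get_obs(); R=Rn.from_quat(o["tool_rot"]).as_matrix(); print(R.round(3))
j=np.degrees(np.arctan2(R[1,2],R[0,2])); print("jaw deg",j, "turn for jaw 4.2deg", (4.2-j+90)%180-90, ((4.2-j+90)%180-90)/5)
print(o["position"],o["q"],o["time"])
t=np.array([.4985,.052]); print((t-o["position"][:2])/.025)
```

```text
[[-0.925 -0.     0.379]
 [-0.379  0.001 -0.925]
 [-0.    -1.    -0.001]]
jaw deg -67.72734232098588 turn for jaw 4.2deg 71.92734232098587 14.385468464197174
[ 0.23688293 -0.57811048  0.22219875] [-1.36054308e+00  5.27874604e-01  1.43307413e+00  3.63851300e-05
  1.18137922e+00 -1.78491728e-01] 0.3
[10.46468264 25.20441901]
```

Request:
arm_command:
  plan:
    - [[0,0,2],0]
    - [[0,0,4],0]
    - [[0,2,4.5],1.5]
    - [[0,4,4.5],3]
    - [[1,6,4.5],4.5]
  fingers: 1

```text
time: 0.8
position: [0.2574, -0.4332, 0.3357]
tool_rot: [0.27, -0.653, 0.654, -0.27]
ft_force: [0.7, -0.4, 0.5]
grip_width: 0.0869
```

Request:
arm_command:
  plan:
    - [[1,2,0],1.5]
    - [[2,4,0],3]
    - [[3,6,0],4.5]
    - [[4,8,0],6]
    - [[5,9.5,0],7.5]

```text
time: 1.3
position: [0.3743, -0.2111, 0.3353]
tool_rot: [0.466, -0.531, 0.532, -0.466]
ft_force: [1.3, -1.0, 0.8]
grip_width: 0.0871
```

Request:
arm_command:
  plan:
    - [[1.2,2,0],1.2]
    - [[2.2,4,0],2.4]
    - [[3.2,6,0],2.4]
    - [[4.4,8,0],2.4]
    - [[4.4,9.5,0],2.4]

```text
time: 1.8
position: [0.4831, 0.0126, 0.3353]
tool_rot: [-0.518, 0.48, -0.482, 0.519]
ft_force: [1.1, -0.6, -0.2]
grip_width: 0.0869
```

Run:
```python
from h import *
from scipy.spatial.transform import Rotation as Rn
o=get_obs(); R=Rn.from_quat(o["tool_rot"]).as_matrix()
print(np.degrees(np.arctan2(R[1,2],R[0,2])),o["position"],o["q"].round(3),o["time"])
t=np.array([.4985,.052,.112]); print((t-o["position"])/.025)
cv2.imwrite("pics/w1.png",camera("wrist")["pixels"][:,:,::-1])
```

```text
4.262032093012659 [0.48308317 0.01256851 0.33531696] [-0.206  0.204  1.621 -0.     1.313 -0.28 ] 1.8
[ 0.61667324  1.57725962 -8.93267829]
```

View pics/w1.png

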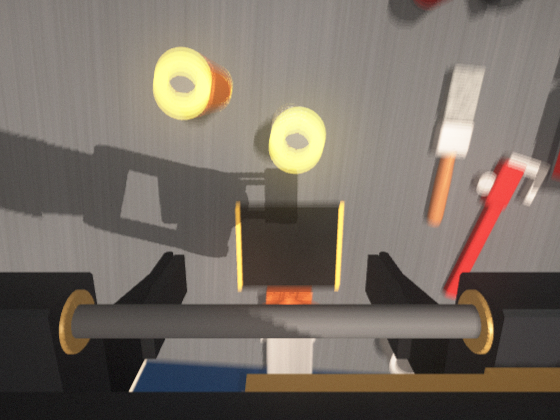

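Request:
arm_command:
  plan:
    - [[0,0,0],0]
    - [[0,0,0],0]
    - [[0,0,0],0]

```text
time: 2.15
position: [0.4809, 0.0097, 0.3351]
tool_rot: [0.518, -0.481, 0.482, -0.518]
ft_force: [-0.2, 0.8, 0.5]
grip_width: 0.0869
```

```bash
cat > st.py <<'E'
from h import *
from scipy.spatial.transform import Rotation as Rn
import sys
c=camera("wrist"); top=camera("top"); side=camera("side")
n=sys.argv[1]
cv2.imwrite(f"pics/{n}.png",np.hstack([cv2.resize(top["pixels"][140:300,160:470],(520,268)),side["pixels"][130:398,150:430]])[:,:,::-1])
o=get_obs(); R=Rn.from_quat(o["tool_rot"]).as_matrix()
print("jaw",np.degrees(np.arctan2(R[1,2],R[0,2])).round(2),o["position"].round(4),"t",o["time"],"F",o["ft_force"].round(1),"w",round(o["grip_width"],4))
M=np.array([.5157,-.180]); d=np.array([.0732,-.9973]); e=np.array([.9973,.0732])
r=o["position"][:2]-M; print("s,lat",(r@d).round(4),(r@e).round(4))
for a in range(2,len(sys.argv)-2,3):
    t=np.array(list(map(float,sys.argv[a:a+3]))); X=np.array([*(M+d*t[0]+e*t[1]),t[2]]); print("to s,l,z",t,X.round(4),"shift",((X-o["position"])/.025).round(2))
E
python3 - <<'E'
from h import *
c=camera("wrist"); hsv=cv2.cvtColor(c["pixels"],cv2.COLOR_RGB2HSV)
for st,ce,m in blobs(cv2.inRange(hsv,(22,100,110),(36,255,255))>0,300):
    e,r=cv2.minEnclosingCircle(np.argwhere(m)[:,::-1].astype(np.float32)); print(st,np.round(e,1),ray(c,e,.165).round(4),ray(c,ce,.003).round(4))
o=get_obs(); print(o["position"],(np.array([.4985,.052,.112])-o["position"])/.025)
E
```

```text
[337, 206, 8, 84, 365] [340.5 247.5] [ 0.5473 -0.0447  0.165 ] [ 0.5826 -0.1098  0.003 ]
[0.48087765 0.00947706 0.33505141] [ 0.70489388  1.70091778 -8.92205654]
```

Request:
arm_command:
  plan:
    - [[0.7,1.7,0],0]
    - [[0.7,1.7,-2],0]
    - [[0.7,1.7,-3],0]
    - [[0.7,1.7,-3],0]

```text
time: 2.6
position: [0.4958, 0.0524, 0.2568]
tool_rot: [0.52, -0.484, 0.479, -0.516]
ft_force: [-0.6, -0.6, 0.0]
grip_width: 0.0872
```

```bash
python3 st.py d1
python3 - <<'E'
from h import *
c=camera("wrist"); cv2.imwrite("pics/w2.png",c["pixels"][:,:,::-1])
o=get_obs(); print((np.array([.4985,.052,.112])-o["position"])/.025)
print(proj(c,[.4985,.052,.165]), proj(c,[*o["position"][:2],.165]))
E
```

```text
jaw 4.16 [0.4998 0.0523 0.2614] t 2.75 F [0.3 0.  0.1] w 0.0869
s,lat -0.2328 0.0011
[-0.06141238 -0.0162839  -5.99129368]
[273.82031172 211.93849635] [275.9620917  211.55072182]
```

View pics/w2.png

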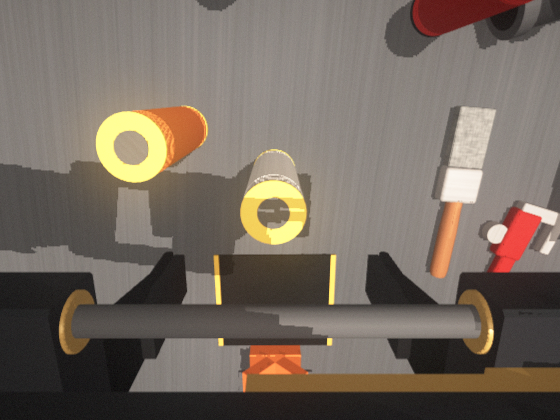

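The wrist view shows the bare nipple's ring at (273,212), where the estimate predicts (274,212). Descending to grip.

Request:
arm_command:
  plan:
    - [[-0.05,0,-1.5],0]
    - [[-0.05,0,-3],0]
    - [[-0.05,0,-4.5],0]
    - [[-0.05,0,-6],0]
    - [[-0.05,0,-6],0]

```text
time: 3.3
position: [0.4955, 0.0531, 0.1077]
tool_rot: [0.519, -0.483, 0.479, -0.517]
ft_force: [0.1, 0.7, -0.5]
grip_width: 0.0866
```

Request:
arm_command:
  plan:
    - [[0,0,0],0]
    - [[0,0,0],0]
    - [[0,0,0],0]
    - [[0,0,0],0]
    - [[0,0,0],0]
  fingers: -1
  force: 35

```text
time: 3.8
position: [0.498, 0.0534, 0.1111]
tool_rot: [-0.518, 0.48, -0.482, 0.519]
ft_force: [-0.1, 0.2, 0.1]
grip_width: 0.0549
```

Request:
arm_command:
  plan:
    - [[0,0,0],0]
    - [[0,0,0.5],0]
    - [[0,0,1],0]
    - [[0,0,1.5],0]
    - [[0,0,1.5],0]

```text
time: 4.3
position: [0.4973, 0.0536, 0.1478]
tool_rot: [-0.518, 0.481, -0.481, 0.518]
ft_force: [0.8, 0.1, -6.7]
grip_width: 0.0483
```

```bash
python3 st.py g1 -.031 0 .13
```

```text
jaw 4.28 [0.4962 0.0536 0.1464] t 4.45 F [-0.1 -0.1 -7.7] w 0.0477
s,lat -0.2344 -0.0024
to s,l,z [-0.031  0.     0.13 ] [ 0.5134 -0.1491  0.13  ] shift [ 0.69 -8.11 -0.66]
```

View pics/g1.png

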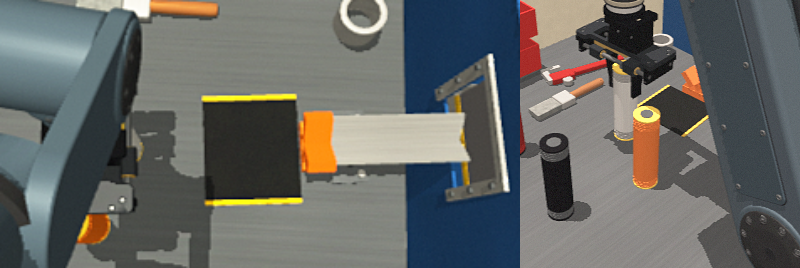

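Request:
arm_command:
  plan:
    - [[0.2,-1.5,0],0]
    - [[0.3,-3,0],0]
    - [[0.5,-4.5,0],0]
    - [[0.6,-6,0],0]
    - [[0.6,-7,0],0]

```text
time: 4.95
position: [0.5125, -0.1242, 0.1464]
tool_rot: [0.518, -0.481, 0.481, -0.518]
ft_force: [0.6, -0.3, -7.4]
grip_width: 0.0477
```

Request:
arm_command:
  plan:
    - [[0,-0.5,0],0]
    - [[0,-0.5,-0.3],0]
    - [[0,-0.5,-0.6],0]
    - [[0,-0.5,-0.6],0]

```text
time: 5.35
position: [0.5103, -0.1317, 0.1306]
tool_rot: [0.519, -0.483, 0.479, -0.518]
ft_force: [-0.3, 0.8, -7.0]
grip_width: 0.048
```

```bash
python3 st.py m1 -.031 0 .12
python3 - <<'E'
from h import *
c=camera("wrist"); cv2.imwrite("pics/w3.png",c["pixels"][:,:,::-1])
o=get_obs(); z=o["position"][2]+.054
hsv=cv2.cvtColor(c["pixels"],cv2.COLOR_RGB2HSV)
for st,ce,m in blobs(cv2.inRange(hsv,(22,100,110),(36,255,255))>0,300):
    e,r=cv2.minEnclosingCircle(np.argwhere(m)[:,::-1].astype(np.float32)); print(st,np.round(e,1),ray(c,e,z).round(4))
E
```

```text
jaw 4.37 [ 0.5121 -0.1327  0.1323] t 5.5 F [-0.7 -0.2 -7.7] w 0.0478
s,lat -0.0474 -0.0001
to s,l,z [-0.031  0.     0.12 ] [ 0.5134 -0.1491  0.12  ] shift [ 0.05 -0.65 -0.49]
[182, 167, 13, 90, 531] [191.5 211.5] [ 0.4828 -0.088   0.1865]
[227, 286, 99, 18, 1298] [276.  302.5] [ 0.5109 -0.1173  0.1865]
[206, 338, 48, 36, 1275] [229.5 356. ] [ 0.4965 -0.1394  0.1865]
[298, 338, 49, 36, 1303] [321.5 355.5] [ 0.5281 -0.1367  0.1865]
```

View pics/m1.png

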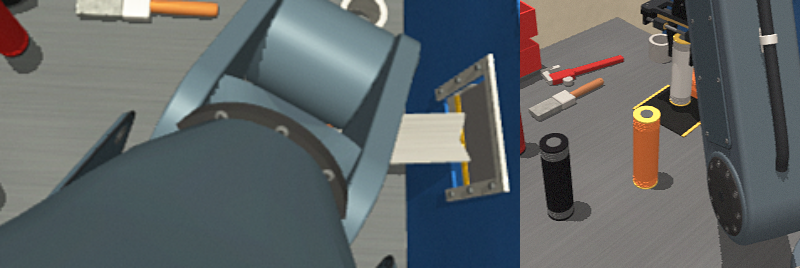

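View pics/w3.png

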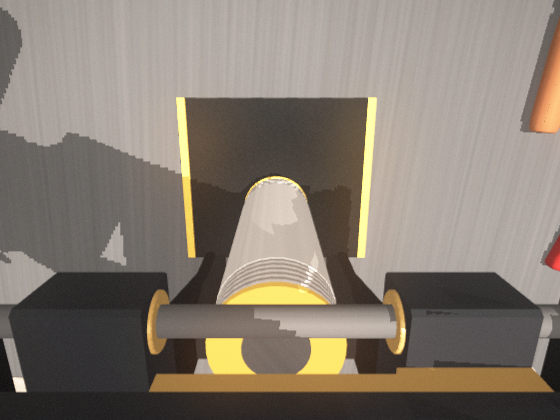

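Request:
arm_command:
  plan:
    - [[0.01,-0.15,-0.2],0]
    - [[0.03,-0.3,-0.4],0]
    - [[0.04,-0.5,-0.4],0]
    - [[0.04,-0.5,-0.4],0]
    - [[0.04,-0.5,-0.4],0]

```text
time: 6.05
position: [0.5134, -0.1469, 0.1226]
tool_rot: [-0.518, 0.481, -0.481, 0.518]
ft_force: [0.4, 0.1, -6.3]
grip_width: 0.0482
```

Request:
arm_command:
  plan:
    - [[0,-0.05,0],0]
    - [[0,-0.1,0],0]
    - [[0,-0.15,0],0]
    - [[0,-0.15,0],0]

```text
time: 6.45
position: [0.5135, -0.1505, 0.1226]
tool_rot: [-0.518, 0.481, -0.481, 0.518]
ft_force: [-0.1, 0.1, -7.2]
grip_width: 0.0482
```

Request:
arm_command:
  plan:
    - [[0,-0.05,0],0]
    - [[0,-0.1,0],0]
    - [[0,-0.1,0],0]

```text
time: 6.75
position: [0.5135, -0.153, 0.1226]
tool_rot: [-0.518, 0.481, -0.481, 0.518]
ft_force: [-0.4, -0.4, -7.8]
grip_width: 0.0475
```

Request:
arm_command:
  plan:
    - [[0,-0.05,0],0]
    - [[0,-0.1,0],0]
    - [[0,-0.1,0],0]

```text
time: 7.05
position: [0.5135, -0.1555, 0.1226]
tool_rot: [-0.518, 0.481, -0.481, 0.518]
ft_force: [-0.2, -0.1, -7.5]
grip_width: 0.0481
```

Request:
arm_command:
  plan:
    - [[0,-0.04,0],0]
    - [[0,-0.08,0],0]
    - [[0,-0.08,0],0]

```text
time: 7.35
position: [0.5135, -0.1575, 0.1226]
tool_rot: [-0.518, 0.481, -0.481, 0.518]
ft_force: [0.5, 0.3, -7.5]
grip_width: 0.0478
```

Run:
```python
from h import *
c=camera("wrist"); cv2.imwrite("pics/w4.png",c["pixels"][:,:,::-1])
s=camera("side"); cv2.imwrite("pics/s4.png",cv2.resize(s["pixels"][130:270,270:400],None,fx=4,fy=4)[:,:,::-1])
p=get_obs()["position"]; print(p)
for z in (.012,.177): print(proj(c,[p[0],p[1],z]),proj(c,[p[0],p[1]+.0242,z]))
```

```text
[ 0.51336442 -0.1573126   0.1225456 ]
[275.80234733 206.03835785] [278.22338049 174.99556714]
[276.17588154 342.55771777] [281.81012965 278.71275602]
```

View pics/w4.png

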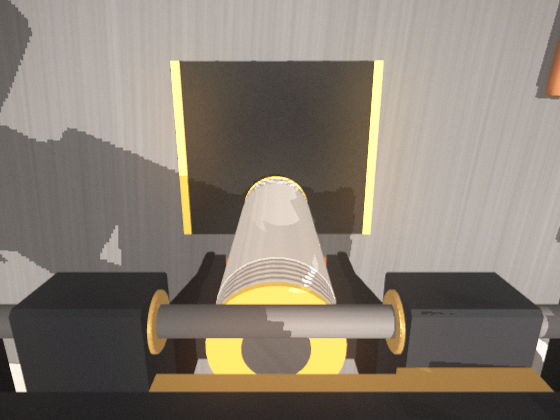

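View pics/s4.png

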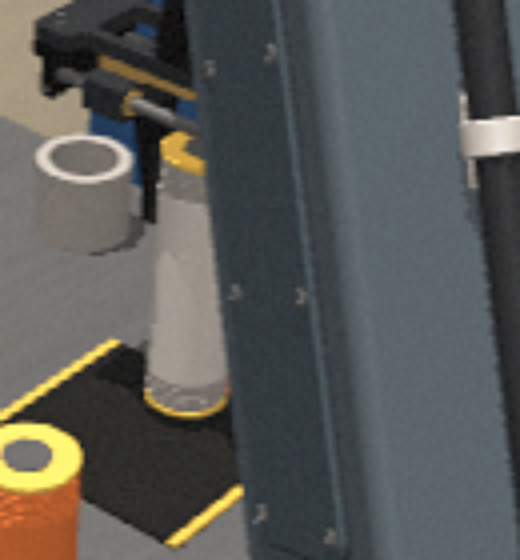

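Request:
arm_command:
  plan:
    - [[0,-0.05,0],0]
    - [[0,-0.1,0],0]
    - [[0,-0.1,0],0]

```text
time: 7.75
position: [0.5135, -0.16, 0.1226]
tool_rot: [0.518, -0.481, 0.481, -0.518]
ft_force: [0.1, -0.0, -7.2]
grip_width: 0.0476
```

Run:
```python
from h import *
c=camera("wrist");c["pixels"]
print(ray(c,(277,234.5),.003), get_obs()["ft_force"],get_obs()["position"])
```

```text
[ 0.51638232 -0.18641035  0.003     ] [-0.22820558 -0.44390483 -7.693228  ] [ 0.51344314 -0.15995465  0.12258165]
```

Request:
arm_command:
  plan:
    - [[0,-0.04,0],0]
    - [[0,-0.08,0],0]
    - [[0,-0.08,0],0]

```text
time: 8.1
position: [0.5133, -0.161, 0.1226]
tool_rot: [-0.518, 0.482, -0.481, 0.519]
ft_force: [0.8, 3.4, -6.3]
grip_width: 0.048
```

Request:
arm_command:
  plan:
    - [[0,-0.04,0],0]
    - [[0,-0.08,0],0]
    - [[0,-0.08,0],0]

```text
time: 8.4
position: [0.5133, -0.1619, 0.1227]
tool_rot: [-0.517, 0.482, -0.48, 0.519]
ft_force: [2.0, 7.5, -3.4]
grip_width: 0.0481
```

Contact with the edge felt at TCP y ≈ -0.1605, so the mouth is 6 mm farther than I measured. I'll back off about 3 mm and set the nipple down.

Request:
arm_command:
  plan:
    - [[0,0.13,0],0]
    - [[0,0.25,0],0]
    - [[0,0.25,-0.1],0]
    - [[0,0.25,-0.2],0]
    - [[0,0.25,-0.2],0]

```text
time: 8.9
position: [0.5131, -0.1578, 0.1171]
tool_rot: [0.519, -0.481, 0.481, -0.518]
ft_force: [-0.9, 0.3, -7.6]
grip_width: 0.0478
```

Request:
arm_command:
  plan:
    - [[0,0,-0.04],0]
    - [[0,0,-0.08],0]
    - [[0,0,-0.08],0]

```text
time: 9.2
position: [0.5133, -0.1576, 0.1154]
tool_rot: [0.518, -0.481, 0.481, -0.518]
ft_force: [0.7, 0.6, -7.9]
grip_width: 0.0478
```

Request:
arm_command:
  plan:
    - [[0,0,-0.04],0]
    - [[0,0,-0.08],0]
    - [[0,0,-0.08],0]

```text
time: 9.5
position: [0.5135, -0.1576, 0.114]
tool_rot: [-0.518, 0.481, -0.481, 0.518]
ft_force: [-0.6, 0.5, -3.8]
grip_width: 0.0476
```

Request:
arm_command:
  plan:
    - [[0,0,-0.03],0]
    - [[0,0,-0.03],0]
    - [[0,0,-0.03],0]
    - [[0,0,-0.03],0]
    - [[0,0,-0.03],0]
  fingers: 1

```text
time: 10.0
position: [0.5136, -0.1577, 0.113]
tool_rot: [-0.518, 0.481, -0.481, 0.518]
ft_force: [-0.6, 0.0, -0.7]
grip_width: 0.08
```

Request:
arm_command:
  plan:
    - [[0,0,0],0]
    - [[0,0,0],0]
    - [[0,0,1],0]
    - [[0,0,2],0]
    - [[0,0,3.2],0]

```text
time: 10.5
position: [0.5127, -0.1572, 0.1929]
tool_rot: [0.518, -0.482, 0.48, -0.518]
ft_force: [0.6, 0.7, -0.0]
grip_width: 0.0869
```

Request:
arm_command:
  plan:
    - [[0,1,0],0]
    - [[0,2.5,0],0]
    - [[0,2.5,-1],0]
    - [[0,2.5,-1.8],0]
    - [[0,2.5,-1.8],0]
  fingers: -1

```text
time: 11.0
position: [0.5114, -0.0939, 0.1458]
tool_rot: [0.519, -0.483, 0.479, -0.518]
ft_force: [0.5, 0.6, 0.5]
grip_width: 0.0548
```

```bash
sed -i 's/M=np.array.*; d=/M=np.array([.5161,-.186]); d=/' st.py; python3 st.py p1 -.06 0 .145
python3 - <<'E'
from h import *
c=camera("wrist"); cv2.imwrite("pics/w5.png",c["pixels"][:,:,::-1])
E
```

```text
jaw 4.26 [ 0.5139 -0.0954  0.1483] t 11.15 F [ 0.9 -0.8  0.2] w 0.0428
s,lat -0.0905 0.0044
to s,l,z [-0.06   0.     0.145] [ 0.5117 -0.1262  0.145 ] shift [-0.09 -1.23 -0.13]
```

View pics/p1.png

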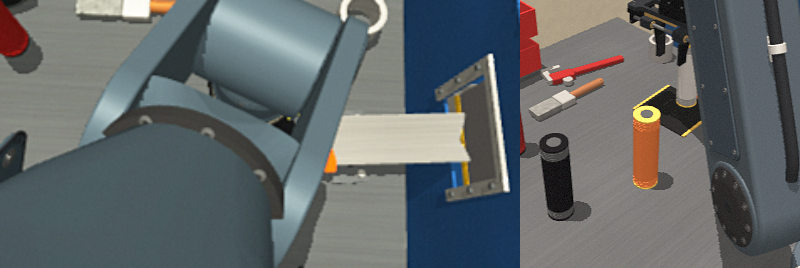

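View pics/w5.png

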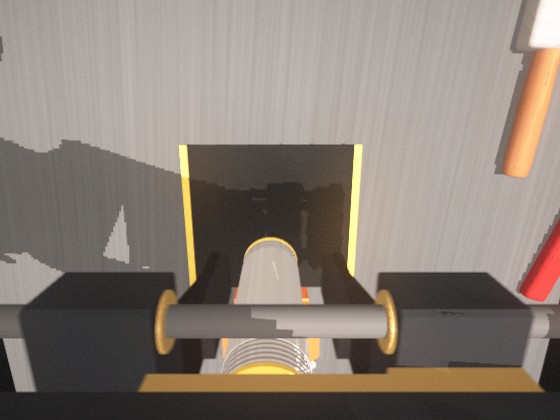

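Request:
arm_command:
  plan:
    - [[-0.06,-0.2,0],0]
    - [[-0.12,-0.5,-0.1],0]
    - [[-0.12,-0.8,-0.1],0]
    - [[-0.12,-0.8,-0.1],0]
    - [[-0.12,-0.8,-0.1],0]

```text
time: 11.7
position: [0.5104, -0.1156, 0.1454]
tool_rot: [-0.518, 0.481, -0.481, 0.518]
ft_force: [0.6, -0.0, -0.4]
grip_width: 0.0026
```

Request:
arm_command:
  plan:
    - [[0,-0.1,0],0]
    - [[0.02,-0.2,0],0]
    - [[0.02,-0.3,0],0]
    - [[0.03,-0.4,0],0]
    - [[0.04,-0.5,0],0]

```text
time: 12.2
position: [0.5113, -0.1274, 0.1453]
tool_rot: [-0.518, 0.481, -0.481, 0.518]
ft_force: [0.4, 1.3, 2.5]
grip_width: 0.0007
```

```bash
python3 st.py p2 0 0 .14
python3 - <<'E'
from h import *
c=camera("wrist"); cv2.imwrite("pics/w6.png",c["pixels"][:,:,::-1])
E
```

```text
jaw 4.26 [ 0.5113 -0.1276  0.1453] t 12.35 F [-0.3  0.5  0.1] w 0.0002
s,lat -0.0586 -0.0005
to s,l,z [0.   0.   0.14] [ 0.5161 -0.186   0.14  ] shift [ 0.19 -2.34 -0.21]
```

View pics/w6.png

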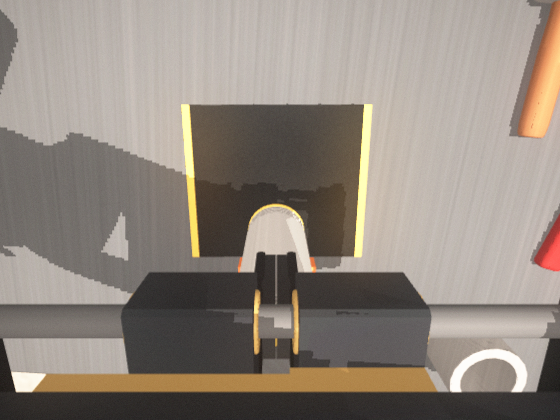

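Request:
arm_command:
  plan:
    - [[0.01,-0.1,0],0]
    - [[0.01,-0.2,0],0]
    - [[0.02,-0.3,0],0]
    - [[0.03,-0.4,0],0]
    - [[0.04,-0.5,0],0]

```text
time: 12.9
position: [0.5123, -0.1397, 0.1454]
tool_rot: [-0.518, 0.481, -0.481, 0.518]
ft_force: [-0.2, 3.8, 3.2]
grip_width: 0.0005
```

Request:
arm_command:
  plan:
    - [[0.01,-0.1,0],0]
    - [[0.01,-0.2,0],0]
    - [[0.02,-0.3,0],0]
    - [[0.03,-0.4,0],0]
    - [[0.04,-0.5,0],0]

```text
time: 13.4
position: [0.5135, -0.1529, 0.1453]
tool_rot: [0.518, -0.481, 0.481, -0.518]
ft_force: [0.3, 3.0, 2.9]
grip_width: 0.0001
```

```bash
python3 st.py p3 0 0 .14
python3 - <<'E'
from h import *
c=camera("wrist"); cv2.imwrite("pics/w7.png",c["pixels"][:,:,::-1])
E
```

```text
jaw 4.27 [ 0.5135 -0.153   0.1452] t 13.55 F [0.3 0.3 1.7] w 0.0005
s,lat -0.0331 -0.0002
to s,l,z [0.   0.   0.14] [ 0.5161 -0.186   0.14  ] shift [ 0.11 -1.32 -0.21]
```

View pics/w7.png

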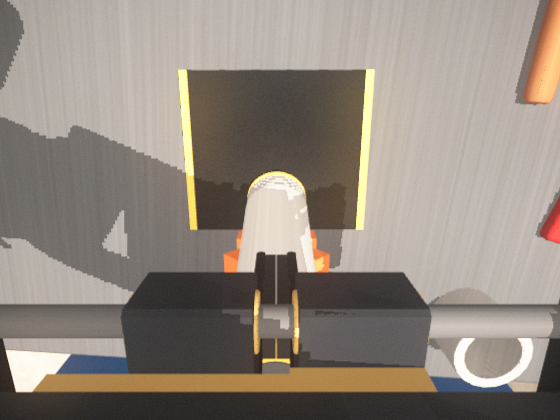

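Request:
arm_command:
  plan:
    - [[0.01,-0.1,0],0]
    - [[0.01,-0.2,0],0]
    - [[0.02,-0.3,0],0]
    - [[0.03,-0.4,0],0]
    - [[0.04,-0.5,0],0]

```text
time: 14.1
position: [0.5145, -0.1654, 0.1453]
tool_rot: [0.518, -0.481, 0.481, -0.518]
ft_force: [0.6, 0.1, 1.7]
grip_width: 0.0003
```

Request:
arm_command:
  plan:
    - [[0.01,-0.1,0],0]
    - [[0.01,-0.2,0],0]
    - [[0.02,-0.3,0],0]
    - [[0.03,-0.4,0],0]
    - [[0.04,-0.5,0],0]

```text
time: 14.6
position: [0.5153, -0.1778, 0.1451]
tool_rot: [0.518, -0.481, 0.481, -0.518]
ft_force: [-0.1, 0.8, -0.3]
grip_width: 0.0006
```

```bash
python3 st.py p4 0 0 .14
python3 - <<'E'
from h import *
c=camera("wrist"); cv2.imwrite("pics/w8.png",c["pixels"][:,:,::-1])
E
```

```text
jaw 4.27 [ 0.5155 -0.1779  0.1453] t 14.75 F [-0.4  0.2  1. ] w 0.0005
s,lat -0.0081 -0.0
to s,l,z [0.   0.   0.14] [ 0.5161 -0.186   0.14  ] shift [ 0.02 -0.32 -0.21]
```

View pics/w8.png

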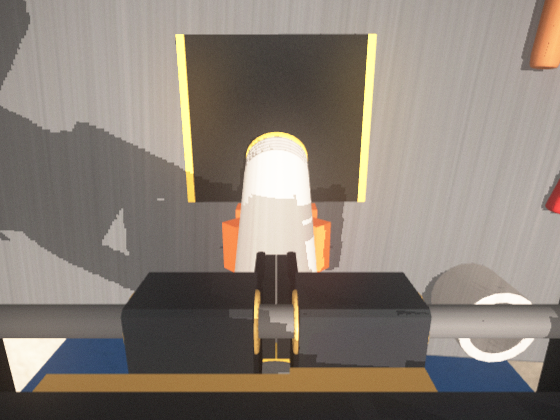

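View pics/p4.png

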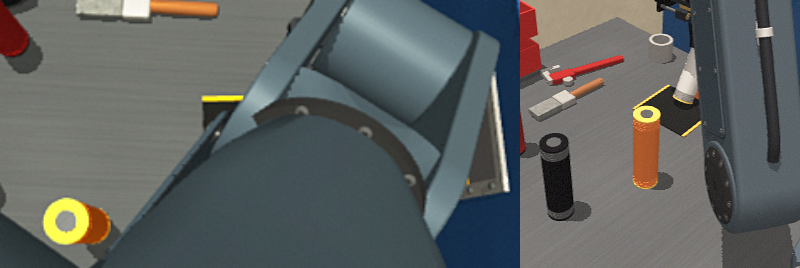

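Request:
arm_command:
  plan:
    - [[0.01,-0.08,0],0]
    - [[0.01,-0.16,0],0]
    - [[0.02,-0.24,-0.05],0]
    - [[0.03,-0.32,-0.1],0]
    - [[0.03,-0.4,-0.15],0]

```text
time: 15.3
position: [0.5162, -0.1878, 0.1414]
tool_rot: [0.518, -0.481, 0.481, -0.518]
ft_force: [-0.6, 0.2, 0.1]
grip_width: 0.0007
```

Request:
arm_command:
  plan:
    - [[0.01,-0.08,0],0]
    - [[0.01,-0.16,0],0]
    - [[0.02,-0.24,-0.05],0]
    - [[0.03,-0.32,-0.1],0]
    - [[0.03,-0.4,-0.15],0]

```text
time: 15.8
position: [0.5169, -0.1977, 0.1377]
tool_rot: [-0.518, 0.481, -0.481, 0.518]
ft_force: [0.7, 0.1, -0.3]
grip_width: 0.0006
```

```bash
python3 st.py p5 0 0 .14
python3 - <<'E'
from h import *
c=camera("wrist"); cv2.imwrite("pics/w9.png",c["pixels"][:,:,::-1])
E
```

```text
jaw 4.26 [ 0.5168 -0.1976  0.1377] t 15.95 F [-0.6 -1.  -0.9] w 0.0003
s,lat 0.0116 -0.0001
to s,l,z [0.   0.   0.14] [ 0.5161 -0.186   0.14  ] shift [-0.03  0.47  0.09]
```

View pics/w9.png

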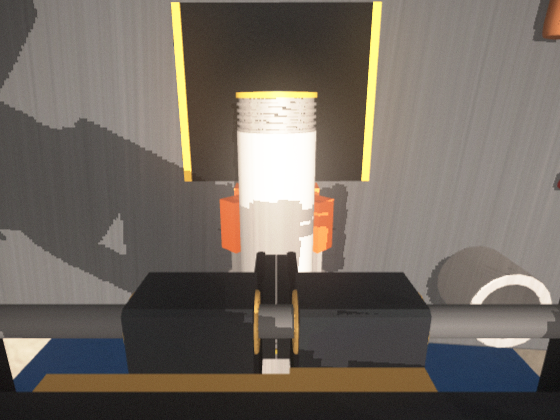

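The nipple has gone down and lies in the V, with its rear yellow edge at row 94, columns 237–317. Next I'll measure its pose.

```bash
python3 - <<'E'
from h import *
c=camera("wrist"); cv2.imwrite("pics/w10.png",c["pixels"][:,:,::-1])
M=np.array([.5161,-.186]); d=np.array([.0732,-.9973]); e=np.array([.9973,.0732])
for uv,z in (((277,93),.092),((237,96),.068),((317,96),.068)):
    r=ray(c,uv,z); print(r.round(4),(r[:2]-M)@d,(r[:2]-M)@e)
E
cmp pics/w9.png pics/w10.png | head -1
```

```text
[ 0.5112 -0.1156  0.092 ] -0.0705320735288585 0.0002441717609631599
[ 0.4876 -0.1189  0.068 ] -0.06899674778548881 -0.023521764513062076
[ 0.5352 -0.1154  0.068 ] -0.06906166880984521 0.024188062276818013
pics/w9.png pics/w10.png differ: byte 44, line 3
```

Request:
arm_command:
  plan:
    - [[0,0,0.5],0]
    - [[0,0,1],0]
    - [[0,0,2],0]
    - [[0,1,2],0]
    - [[0,3,2],0]

```text
time: 16.55
position: [0.5194, -0.1253, 0.1905]
tool_rot: [-0.517, 0.48, -0.485, 0.518]
ft_force: [0.6, 0.8, 0.0]
grip_width: 0.0006
```

Request:
arm_command:
  plan:
    - [[-0.1,1.5,0],0]
    - [[-0.2,2.5,0],0]
    - [[-0.2,3,0],0]
    - [[-0.2,3,0],0]
    - [[-0.2,3,0],0]

```text
time: 17.05
position: [0.5127, -0.0484, 0.1885]
tool_rot: [-0.518, 0.48, -0.482, 0.518]
ft_force: [-0.1, -0.6, 0.1]
grip_width: 0.0008
```

```bash
python3 st.py r1 -.12 0 .062
python3 - <<'E'
from h import *
c=camera("wrist"); cv2.imwrite("pics/w11.png",c["pixels"][:,:,::-1])
E
```

```text
jaw 4.18 [ 0.5124 -0.0489  0.1879] t 17.2 F [0.1 0.1 0.1] w 0.0006
s,lat -0.137 0.0063
to s,l,z [-0.12   0.     0.062] [ 0.5073 -0.0663  0.062 ] shift [-0.2  -0.7  -5.04]
```

View pics/w11.png

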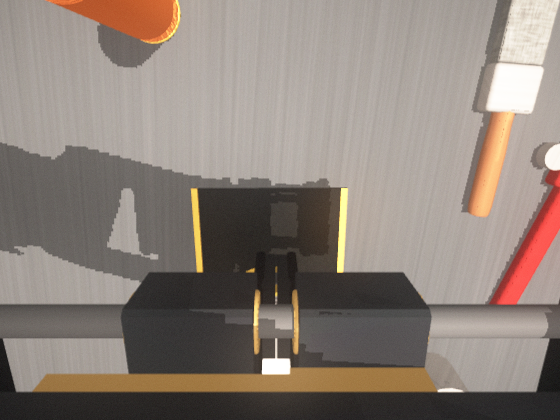

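View pics/r1.png

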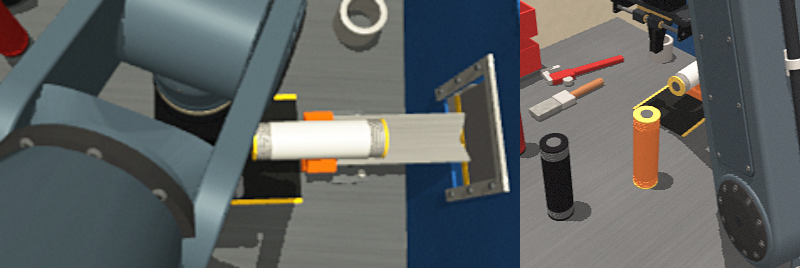

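It lies level and centred in the V, with its rear at s=-70 mm, so blaster x ≈ -0.19. Now I'll lower the closed fingers behind it and push.

Request:
arm_command:
  plan:
    - [[-0.1,-0.3,-1.5],0]
    - [[-0.2,-0.6,-3],0]
    - [[-0.2,-0.7,-4.5],0]
    - [[-0.2,-0.7,-5],0]
    - [[-0.2,-0.7,-5],0]

```text
time: 17.75
position: [0.5058, -0.0653, 0.0612]
tool_rot: [0.519, -0.483, 0.48, -0.517]
ft_force: [0.0, -0.4, -0.1]
grip_width: 0.0002
```

Request:
arm_command:
  plan:
    - [[0.02,-0.3,0],0]
    - [[0.04,-0.6,0],0]
    - [[0.07,-0.9,0],0]
    - [[0.09,-1.2,0],0]
    - [[0.11,-1.5,0],0]

```text
time: 18.25
position: [0.5101, -0.1034, 0.0635]
tool_rot: [-0.518, 0.481, -0.482, 0.518]
ft_force: [1.0, 11.9, 3.4]
grip_width: 0.0007
```

```bash
python3 st.py u1 .12 0 .062
```

```text
jaw 4.23 [ 0.5098 -0.1032  0.063 ] t 18.4 F [0.2 0.2 0.4] w 0.0005
s,lat -0.0831 -0.0003
to s,l,z [0.12  0.    0.062] [ 0.5249 -0.3057  0.062 ] shift [ 0.61 -8.1  -0.04]
```

View pics/u1.png

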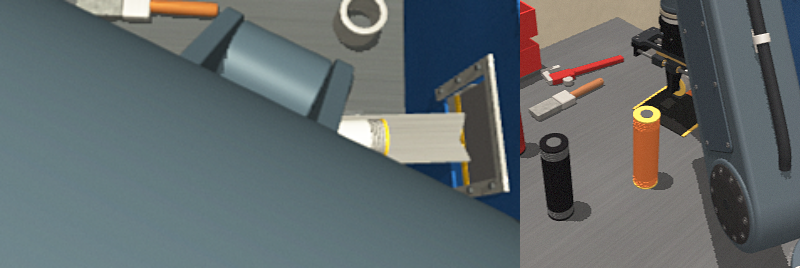

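Contact made at s ≈ -83 mm. I'll push on along the trough.

Request:
arm_command:
  plan:
    - [[0.02,-0.3,0],0]
    - [[0.05,-0.6,0],0]
    - [[0.07,-0.9,0],0]
    - [[0.09,-1.2,0],0]
    - [[0.11,-1.5,0],0]

```text
time: 18.9
position: [0.5119, -0.1364, 0.0631]
tool_rot: [-0.517, 0.483, -0.48, 0.519]
ft_force: [2.5, 13.2, 7.0]
grip_width: 0.0007
```

Request:
arm_command:
  plan:
    - [[0.02,-0.3,0],0]
    - [[0.05,-0.6,0],0]
    - [[0.07,-0.9,0],0]
    - [[0.09,-1.2,0],0]
    - [[0.11,-1.5,0],0]

```text
time: 19.4
position: [0.5145, -0.1739, 0.0631]
tool_rot: [-0.517, 0.483, -0.479, 0.519]
ft_force: [2.4, 10.6, 5.5]
grip_width: 0.0004
```

Request:
arm_command:
  plan:
    - [[0.02,-0.3,0],0]
    - [[0.05,-0.6,0],0]
    - [[0.07,-0.9,0],0]
    - [[0.09,-1.2,0],0]
    - [[0.11,-1.5,0],0]

```text
time: 19.9
position: [0.5171, -0.2113, 0.0629]
tool_rot: [-0.517, 0.483, -0.479, 0.519]
ft_force: [2.4, 10.0, 5.1]
grip_width: 0.0005
```

```bash
python3 st.py u2 .12 0 .062
```

```text
jaw 4.26 [ 0.5173 -0.213   0.0629] t 20.05 F [0.7 5.  4.4] w 0.0005
s,lat 0.027 -0.0007
to s,l,z [0.12  0.    0.062] [ 0.5249 -0.3057  0.062 ] shift [ 0.3  -3.71 -0.03]
```

View pics/u2.png

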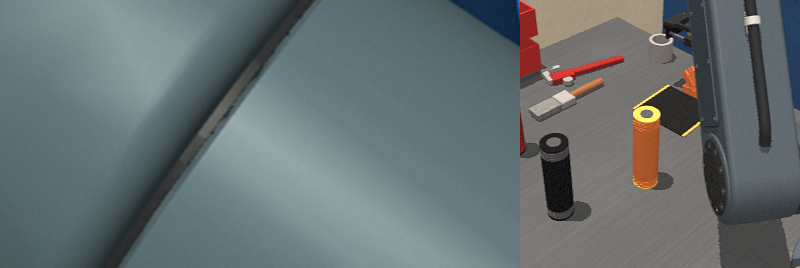

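Request:
arm_command:
  plan:
    - [[0.02,-0.3,0],0]
    - [[0.05,-0.6,0],0]
    - [[0.07,-0.9,0],0]
    - [[0.09,-1.2,0],0]
    - [[0.11,-1.5,0],0]

```text
time: 20.55
position: [0.5196, -0.2477, 0.0627]
tool_rot: [-0.517, 0.484, -0.478, 0.52]
ft_force: [2.8, 11.8, 5.9]
grip_width: 0.0002
```

Request:
arm_command:
  plan:
    - [[0.02,-0.3,0],0]
    - [[0.05,-0.6,0],0]
    - [[0.07,-0.9,0],0]
    - [[0.09,-1.2,0],0]
    - [[0.11,-1.5,0],0]

```text
time: 21.05
position: [0.5221, -0.2839, 0.0627]
tool_rot: [-0.516, 0.485, -0.478, 0.52]
ft_force: [2.4, 14.4, 8.2]
grip_width: 0.0006
```

```bash
python3 st.py u3 .12 0 .062
python3 - <<'E'
from h import *
c=camera("wrist"); cv2.imwrite("pics/w12.png",c["pixels"][:,:,::-1])
E
```

```text
jaw 4.26 [ 0.5224 -0.2857  0.0628] t 21.2 F [ 0.5 10.4  6. ] w 0.0003
s,lat 0.0999 -0.001
to s,l,z [0.12  0.    0.062] [ 0.5249 -0.3057  0.062 ] shift [ 0.1  -0.8  -0.03]
```

View pics/w12.png

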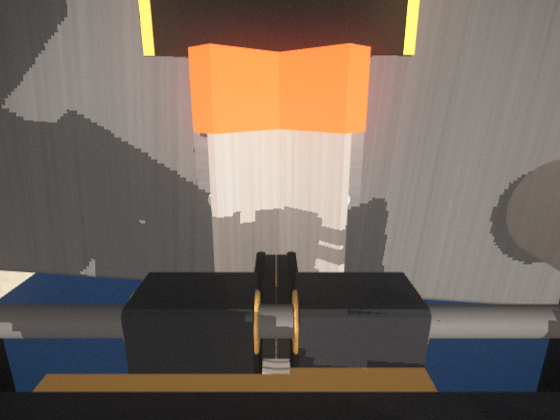

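Request:
arm_command:
  plan:
    - [[0.02,-0.2,0],0]
    - [[0.03,-0.4,0],0]
    - [[0.04,-0.6,0],0]
    - [[0.06,-0.8,0],0]
    - [[0.06,-0.8,0],0]

```text
time: 21.75
position: [0.5236, -0.304, 0.0631]
tool_rot: [-0.516, 0.485, -0.478, 0.52]
ft_force: [0.7, 12.2, 10.1]
grip_width: 0.0006
```

Request:
arm_command:
  plan:
    - [[0.01,-0.15,0],0]
    - [[0.02,-0.3,0],0]
    - [[0.03,-0.45,0],0]
    - [[0.03,-0.45,0],0]
    - [[0.03,-0.45,0],0]

```text
time: 22.25
position: [0.5242, -0.3143, 0.0632]
tool_rot: [-0.516, 0.485, -0.477, 0.52]
ft_force: [1.4, 14.2, 11.0]
grip_width: 0.0006
```

```bash
python3 st.py u4 .145 0 .062
python3 - <<'E'
from h import *
c=camera("wrist"); cv2.imwrite("pics/w13.png",c["pixels"][:,:,::-1])
E
```

```text
jaw 4.26 [ 0.5243 -0.3142  0.0632] t 22.4 F [ 0.6 14.5 12.2] w 0.0003
s,lat 0.1285 -0.0012
to s,l,z [0.145 0.    0.062] [ 0.5267 -0.3306  0.062 ] shift [ 0.1  -0.65 -0.05]
```

View pics/w13.png

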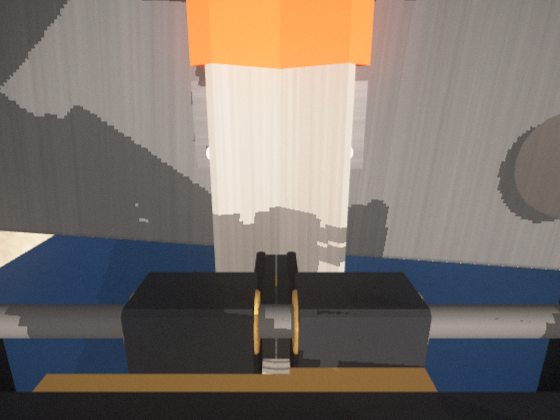

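Request:
arm_command:
  plan:
    - [[0.01,-0.1,0],0]
    - [[0.02,-0.2,0],0]
    - [[0.02,-0.3,0],0]
    - [[0.03,-0.4,0],0]
    - [[0.03,-0.4,0],0]

```text
time: 22.95
position: [0.5248, -0.3236, 0.0632]
tool_rot: [-0.516, 0.486, -0.477, 0.52]
ft_force: [0.9, 14.9, 11.5]
grip_width: 0.0005
```

Request:
arm_command:
  plan:
    - [[0,0.3,0],0]
    - [[-0.03,0.6,0],0]
    - [[-0.06,1,0],0]
    - [[-0.06,1,0],0]
    - [[-0.06,1,0],0]

```text
time: 23.45
position: [0.5249, -0.3064, 0.0627]
tool_rot: [0.518, -0.481, 0.481, -0.518]
ft_force: [0.6, 0.2, 0.2]
grip_width: 0.0005
```

Request:
arm_command:
  plan:
    - [[-0.1,1.5,0],0]
    - [[-0.2,3,0],0]
    - [[-0.2,3,2],0]
    - [[-0.2,3,4],0]
    - [[-0.2,3,5],0]

```text
time: 23.95
position: [0.5219, -0.2327, 0.1918]
tool_rot: [-0.518, 0.478, -0.483, 0.519]
ft_force: [1.2, -0.3, -0.2]
grip_width: 0.0003
```

```bash
python3 st.py u5 .1 0 .062
python3 - <<'E'
from h import *
c=camera("wrist"); cv2.imwrite("pics/w14.png",c["pixels"][:,:,::-1])
c=camera("top"); cv2.imwrite("pics/t14.png",c["pixels"][:,:,::-1])
E
```

```text
jaw 4.26 [ 0.5212 -0.2326  0.19  ] t 24.1 F [-0.5 -0.7 -0.1] w 0.0004
s,lat 0.0469 0.0017
to s,l,z [0.1   0.    0.062] [ 0.5234 -0.2857  0.062 ] shift [ 0.09 -2.12 -5.12]
```

View pics/t14.png

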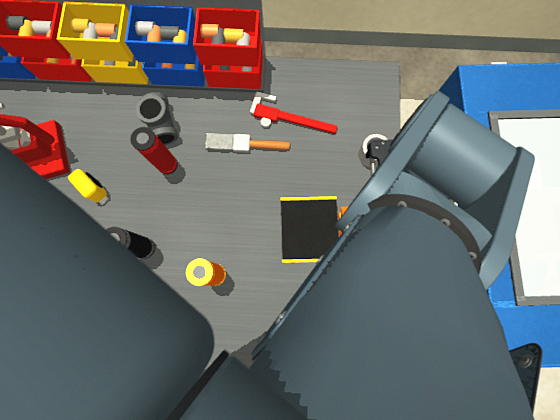

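View pics/w14.png

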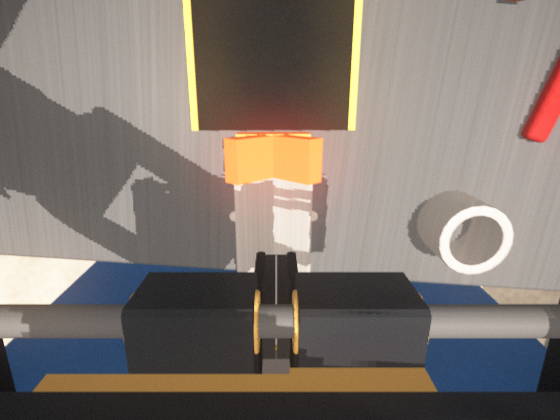

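The arm hides the port in both views, so I'll withdraw towards +y, high up, to see it.

Request:
arm_command:
  plan:
    - [[0,1.5,1],0]
    - [[-0.2,3,2],0]
    - [[-0.4,5,3],0]
    - [[-0.6,7,3],0]
    - [[-0.8,9,3],0]

```text
time: 24.7
position: [0.4998, -0.011, 0.2618]
tool_rot: [0.518, -0.482, 0.481, -0.518]
ft_force: [-0.4, 0.5, 0.0]
grip_width: 0.0004
```

Request:
arm_command:
  plan:
    - [[0,1,0],0]
    - [[0,2,0],0]
    - [[0,3,0],0]
    - [[0,3,0],0]
    - [[0,3,0],0]

```text
time: 25.2
position: [0.4997, 0.0627, 0.2612]
tool_rot: [0.52, -0.481, 0.48, -0.518]
ft_force: [-0.1, 0.2, 0.1]
grip_width: 0.0003
```

Run:
```python
from h import *
o=get_obs(); print(o["position"],o["time"],o["ft_force"])
w=camera("wrist")["pixels"]
c=camera("top")["pixels"]; s=camera("side")["pixels"]
cv2.imwrite("pics/t15.png",np.vstack([np.hstack([cv2.resize(c,(400,300)),cv2.resize(s,(400,300))]),np.hstack([cv2.resize(c[160:275,320:480],(400,288)),cv2.resize(w,(400,288))])])[:,:,::-1])
```

```text
[0.49971036 0.0626702  0.26115337] 25.2 [-0.09242402  0.22367231  0.14396988]
```

View pics/t15.png

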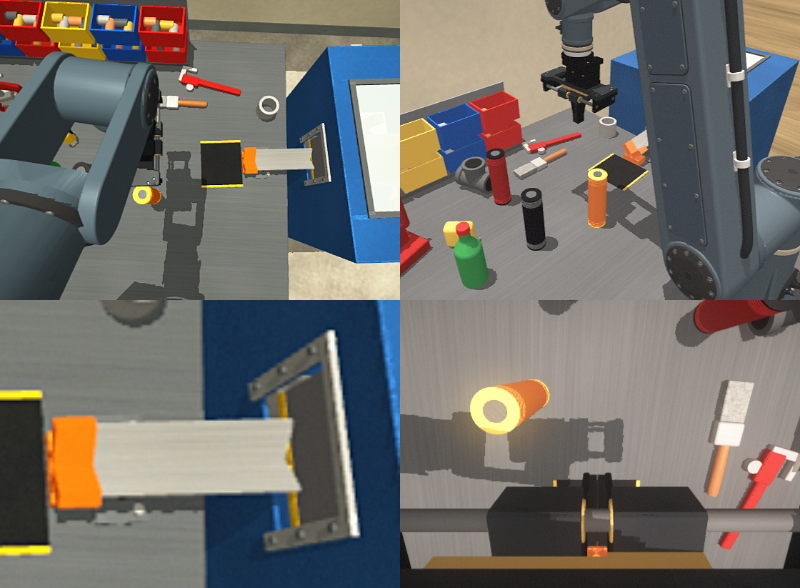

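Run:
```python
from h import *
a=cv2.imread("pics/top0.png"); b=camera("top")["pixels"][:,:,::-1]
d=cv2.absdiff(a,b.copy()).max(2)[170:265,410:465]; print("port diff px>40:",(d>40).sum(),d.max())
s0=cv2.imread("pics/side0.png"); s=camera("side")["pixels"][:,:,::-1].copy()
d=cv2.absdiff(s0,s).max(2); print("red",(d[200:295,115:160]>40).sum(),"black",(d[255:355,165:208]>40).sum(),get_obs()["time"])
```

```text
port diff px>40: 0 16
red 0 black 0 25.45
```

The port region matches the starting picture, so the flap is shut. The red and black nipples haven't moved, and the trough is empty. Handing in.

```bash
python3 -c "
from rig import hand_in
print(hand_in())"
```

```text
the job is handed in; nothing more can be done
None
```

The bare nipple went through the flap into the cabinet, and the job was handed in at about 25.5 s of the 67 s allowed. The hand-in reports no verdict.

**What I did**
- I picked up the grey nipple with yellow plugs, not the orange-bodied look-alike.
- I stood it on the mat about 3 mm short of the trough edge and tipped it slowly with the closed fingers. It came to rest level and centred in the V, at blaster x ≈ -0.19.
- I then pushed it along the trough until its middle was roughly 30 mm past the port. It stayed against the fingers with about 15 N, and went down once I drew the fingers back.

**Last checks**
- **Flap and trough:** the trough is empty. The port area in the top view matches the starting picture, so the flap is shut.
- **Other nipples:** the red and black nipples show no change in the side view.
- **Robot:** it was well clear of everything, with almost no force at the wrist.

**What disagreed or could not be checked**
- The camera put the trough mouth about 6 mm short of where contact was felt, and I used the contact position.
- No view shows inside the cabinet, so the nipple's resting place there is inferred from the empty trough and the shut flap.

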